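# Start the welding turntable and hold its dead-man lever half-way

### The job

Start the welding turntable: on the four-key control box press the round key, then the square key, then the bar-shaped key, each fully down and let up again before the next, leaving the mushroom-shaped stop key alone. Then press the ribbed pad of the dead-man lever with the fingers half-way down, so that the lever is level and the pad's top is at the height of the gauge post's top, without ever pushing it to its bottom stop, and keep it there: the program finishes while still holding the lever half-way. Leave everything else on the bench where it is.

Things in the scene. Friction and masses are not known exactly. Their poses are not given: they have to be found in the camera images.
- control_box: light-coloured box 160 x 160 mm, its top 48 mm above the table, fixed to the table, either on the left or on the right of the robot. Origin: centre of its underside, z up. It carries four spring keys, all bare metal, each in a black 50 x 50 x 8 mm surround.
- key_round_top (a point): centre of the top of the small round flat-topped key, diameter 24 mm; 66 mm above the table when up, 10 mm proud of its surround. One of four keys in a 2 x 2 grid (68 mm between centres) on the control box; which key sits in which corner varies.
- key_round (a joint): travel of that key in m: 0 up, 0.007 fully down; it starts at 1.5 N, is fully down at 5 N and springs back up.
- key_square_top (a point): centre of the top of the square flat-topped key, 24 x 24 mm; 66 mm above the table when up, 10 mm proud of its surround. One of four keys in a 2 x 2 grid (68 mm between centres) on the control box; which key sits in which corner varies.
- key_square (a joint): travel of that key in m: 0 up, 0.007 fully down; it starts at 1.5 N, is fully down at 5 N and springs back up.
- key_bar_top (a point): centre of the top of the narrow bar-shaped flat-topped key, 38 mm (along the box's y) x 13 mm; 66 mm above the table when up, 10 mm proud of its surround. One of four keys in a 2 x 2 grid (68 mm between centres) on the control box; which key sits in which corner varies.
- key_bar (a joint): travel of that key in m: 0 up, 0.007 fully down; it starts at 1.5 N, is fully down at 5 N and springs back up.
- key_stop_top (a point): centre of the top of the stop key, a taller mushroom-shaped dome, diameter 38 mm, top 78 mm above the table. One of four keys in a 2 x 2 grid (68 mm between centres) on the control box; which key sits in which corner varies. It must not be pressed.
- key_stop (a joint): travel of the stop key in m: 0 up, 0.007 down; leave it up.
- lever_base: base plate of the dead-man lever, 200 x 90 x 12 mm, fixed to the table on the other side from the control box. Origin: centre of its underside; z up; its x runs along the lever from the hinge (x = -75 mm, 60 mm up, axis along y) to the free end with the pad. A steel gauge post (8 x 30 mm) stands on it at x = 90 mm, just beyond the lever's free end; its top, 70 mm above the table, is the height of the pad's top when the lever is level, half-way down.
- hold_pad (a point): dark ribbed pad on the lever's free end, 50 mm along the lever x 42 mm wide. This point: centre of its top face, 115 mm from the hinge; x along the lever, y across, z out of the top face. At rest the lever slopes up and this point is 87 mm above the table; half-way (level) 70 mm; at the bottom stop 53 mm. Pressed straight down here, the spring pushes back with about 4 N at the start, 7 N half-way and 10 N at the bottom.
- lever_angle (a joint): angle of the dead-man lever in rad, growing as the pad goes down: 0 at rest (up), 0.15 half-way (level), 0.30 at the bottom stop. It springs back up when let go.
- hold_lever: the lever itself, a steel bar 26 mm wide and 12 mm thick that carries the pad; origin on its hinge axis, x along the bar to the free end, z out of its top.
- brush: bystander: wire brush with wooden handle, 235 x 28 x 36 mm, lying along its x; origin at its underside. To be left where it is.
- tape: bystander: roll of tape lying flat, diameter 90 mm, 24 mm high; origin at the centre of its underside. To be left where it is.
- spray0: bystander: plain metal spray can, diameter 52 mm, 150 mm tall; origin at the centre of its underside. To be left where it is.
- spray1: bystander: plain metal spray can like the other, diameter 52 mm, 150 mm tall; origin at the centre of its underside. To be left where it is.
- hammer: bystander: hammer lying on the table along its x, under 60 mm high. To be left where it is.
- wrench: bystander: flat wrench lying on the table along its x, under 20 mm high. To be left where it is.
- angle: bystander: small steel angle bracket 70 x 50 x 60 mm high. To be left where it is.
Not all that is in view belongs to the job. There is more than one size of the lever_base; the one meant has the size given above.

How it is judged (in metres and radians):
On the way, in this order (a step that is already met when the one before it is completed fails the run):
1. round key pressed, the others up and the lever up (value of joint key_round above 0.0045 m and value of joint lever_angle below 0.04 rad and value of joint each of key_square, key_bar below 0.002 m), for 0.05 s.
2. square key pressed, the others up and the lever up (value of joint key_square above 0.0045 m and value of joint lever_angle below 0.04 rad and value of joint each of key_round, key_bar below 0.002 m), for 0.05 s.
3. bar key pressed, the others up and the lever up (value of joint key_bar above 0.0045 m and value of joint lever_angle below 0.04 rad and value of joint each of key_round, key_square below 0.002 m), for 0.05 s.
4. all keys up, lever held half-way by the fingers on its pad (value of joint each of key_round, key_square, key_bar, key_stop below 0.002 m and value of joint lever_angle between 0.105 and 0.195 rad and contact force between hold_lever and the fingers above 3 N), for 0.3 s.
At the end, for the whole second after the job is handed in: All four keys are up (less than 2 mm down), the lever stands half-way (0.15 rad, within 0.045 rad, which is 5 mm at the pad) and the fingers press on it with more than 3 N, still holding (all of step 4); the arm keeps its last pose, push and grip.
It fails at once if the stop key is pressed (more than 2 mm) (value of joint key_stop above 0.002 m).
It fails at once if the lever is pushed to its bottom stop (beyond 0.28 rad) (value of joint lever_angle above 0.28 rad).
It fails at once if one of the bystanders is moved by more than 30 mm (distance of any of brush, tape, spray0, spray1, hammer, wrench, angle from where it was at the start of the episode above 0.03 m).
It also fails if it takes over 45 s, if anything falls off the work surface, if the arm or the gripper's body presses on something with over 40 N, if the wrist force passes 120 N, or if a joint passes its speed limit or range.

### The arm

A 6-joint arm with a two-finger parallel gripper is mounted at the origin on the work surface. World frame = base frame: x ahead of the robot, y to its left, z up, the work surface at z = 0. Lengths are in m, angles in degrees, forces in N, time in s.
With the tool pointing down it reaches from about 0.4 to 0.825 m from the base axis. Payload 7 kg.
Tool frame: the origin (TCP) lies at the very end of the fingers, on their centre line; the grasp point (between the pads) lies 19 mm behind it; y points along the fingers, x is the direction in which the jaws open and shut, and the axes are right-handed (so a half turn about y gives the same grasp; the last joint's range is limited). The gripper opens to 88 mm and grips with 3 to 60 N. Pads are 19 mm wide; open, the fingers measure 130 mm over their backs; the gripper's body (78 mm by 193 mm) begins 47 mm behind the grasp point.
Start: joints at [-48.581, 20.546, 0.682, 0, -70.136, -16.507], TCP at [0.284, -0.612, 0.227] pointing down, gripper open.
Joint ranges: [-176.03, 176.03], [-82.01, 121.73], [-58.28, 71.71], [-173.87, 95.51], [-174.79, -0.11], [-173.66, 173.66]. Speed limits (degrees/s): [136.94, 136.94, 172.46, 180, 180, 180].

### API

Orientations are given as [roll, pitch, yaw] about the fixed x, y, z axes, in that order (R = Rz(yaw) Ry(pitch) Rx(roll)).
In Python, from plant import ctrl gives the robot as it stands.
- The arm moves only by the shell command python3 -m crank 'ROWS'. ROWS is JSON, a list that holds one entry, the list of rows, each a list of 5 numbers: the closure, from -1 (fully open) to 1 (shut), then the shift along the tool's x, y, z in mm, then the turn about the tool's y in rad. In form: [[[claw, x, y, z, turn], ...]]. A call has 1 to 12 rows; each row is the pose to reach, as a shift and turn from the pose commanded when the call began, along the tool's axes at that moment; what a row does not reach only later rows make up. A row lasts 1/8 s, in which the tool goes at most 62.5 mm and 10.7 degrees, less where a joint would pass 70% of its speed; a pose out of reach is approached as far as the arm can. A call with a gripper value outside its range is refused whole. The fingers move at their own pace and stop on an object; the grip force is fixed at half the most. Time passes only in rows, so rows that repeat a pose let the fingers close. It gives the time, the measured TCP pose, the force and the opening at its end, in the units of the state.
- ctrl.get_obs(): the state, without advancing time (a new reading comes with each control period).
- ctrl.snapshot(name): name is "scene" or "side" or "wrist"; returns the picture (480x640x3 uint8, red, green, blue); there is no depth.
- ctrl.camera_model(name): a dict with "fx", "fy", "cx", "cy" (pixels), "origin" and "orientation" of the camera in the world; the wrist camera has in their place "hand_eye" (4x4, takes a point from camera to tool coordinates, whose origin is the TCP and whose axes are the tool frame's). Camera axes: x right, y down, z forward; pixel columns grow to the right and rows downward; lengths in m; the calibration is good to about 2 mm. A picture is of the moment at which its call begins: read the wrist's pose just before it. camera_model takes no time and is no camera call.
- ctrl.close_job(): hands the job in, once; it reports no verdict.
Trained networks look in the newest picture that a camera, given by its name, has taken for a name from the list of things; names that differ only in an ending like _2 or _b are one class to them, and where a whole thing is asked for, a point or a joint stands for the part that bears it (a point fixed in the world has none). Each returns a list of dicts, best first, with "confidence" (0 to 1); they miss things now and then, are a little off and sometimes report something else, mostly with a low value. They report only what shows in the picture. A call takes as long as a camera call. They do not tell look-alikes from the thing itself.
- ctrl.find_in(camera, name): "extent" ([left, top, width, height] in pixels, round what is visible of it).
The state is a dict: "clock": time; "joint_pos": joint angles; "qvel": joint speeds; "tau": joint torques, N m; "tool_pos": TCP position; "orientation": TCP orientation; "force": force on the tool from outside, world axes, zero at the start; "moment": the same for the moment, N m; "opening": finger opening in m.
Only numpy, scipy, OpenCV 4.12 (cv2) and the standard library are available. Lean on these libraries where they do the work, as an engineer would, in place of code of your own. Each camera call takes 0.05 s, during which the arm holds its last target.

## Working session

There is one attempt and no reset: what is moved stays moved. The work goes in short steps, Python scripts to look and compute and a shell command to move; the robot and the scene stay as the last step left them, time stands still between calls to the robot, and variables do not carry over. Pictures are saved under pics/ and viewed, and the job is handed in when it is done.

```bash
mkdir -p pics; ls
python3 - <<'E'
from plant import ctrl
import cv2
o=ctrl.get_obs();print(o)
for n in("scene","side","wrist"):
    im=ctrl.snapshot(n);cv2.imwrite(f"pics/{n}0.png",im[:,:,::-1]);print(n,ctrl.camera_model(n))
E
```

```text
pics
{'clock': 0.0, 'joint_pos': array([-4.85815797e+01,  2.05916941e+01,  6.32437002e-01, -1.89567441e-02,
       -7.01362751e+01, -1.65044093e+01]), 'qvel': array([ 0.0330453 , -0.0343465 , -0.03174321, -0.04314667, -0.06218895,
        0.10301984]), 'tau': array([ 2.81075936e-04, -5.82715631e+01,  2.93050700e+01,  6.99755743e+00,
        6.74096664e-03, -1.71473589e-04]), 'tool_pos': array([ 0.28407639, -0.61175869,  0.22561328]), 'orientation': array([-8.99899440e+01, -9.66589755e-02,  1.14907546e+02]), 'force': array([ 0.54672158, -0.4156457 ,  0.15424127]), 'moment': array([ 0.00693487,  0.01303723, -0.04063475]), 'opening': 0.08772808393524349}
scene {'fx': 465.6653312761225, 'fy': 465.6653312761225, 'cx': 315.71014333776213, 'cy': 243.59040885862325, 'origin': array([ 0.98173176, -0.77169288,  1.03711958]), 'orientation': array([-135.54945664,   -0.47198758,   31.84603578])}
side {'fx': 473.6120385943489, 'fy': 473.6120385943489, 'cx': 314.06131293769135, 'cy': 246.0038669203136, 'origin': array([0.05319804, 1.06019281, 0.76298309]), 'orientation': array([-1.21424684e+02, -1.53846594e-01, -1.58596935e+02])}
wrist {'fx': 387.983705685694, 'fy': 387.983705685694, 'cx': 318.5460709682987, 'cy': 244.08256630279064, 'hand_eye': array([[ 9.99999272e-01,  1.89542466e-04,  1.19170845e-03,
        -3.48358392e-04],
       [-1.10810657e-03, -2.46716969e-01,  9.69086946e-01,
        -1.59096098e-01],
       [ 4.77697826e-04, -9.69087561e-01, -2.46716579e-01,
         6.58516695e-02],
       [ 0.00000000e+00,  0.00000000e+00,  0.00000000e+00,
         1.00000000e+00]])}
```

View pics/scene0.png

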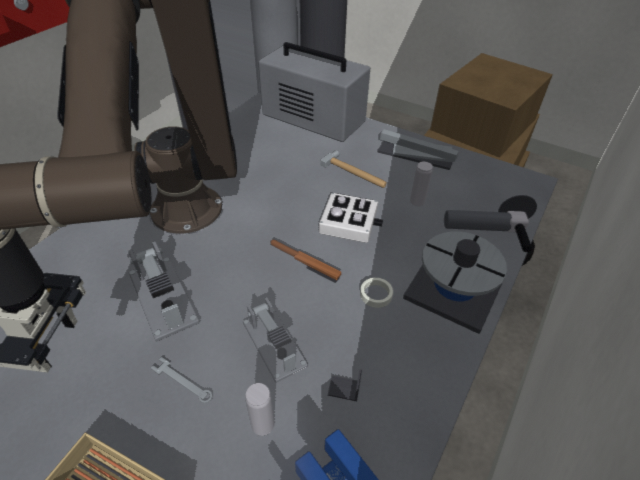

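View pics/side0.png

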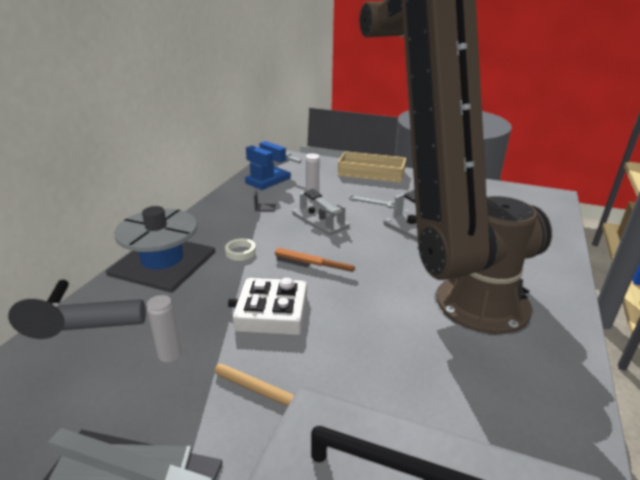

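View pics/wrist0.png

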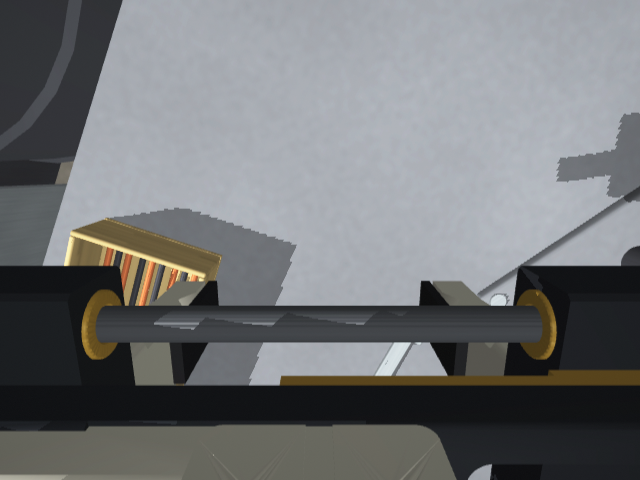

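The scene picture shows the white control box at about (350,216), with four keys. There are two lever bases, at about (162,292) and (274,336), so I need to check their sizes. The side view also shows the box at (271,305) and the nearer lever at (320,212). Next I'll crop these closely.

```bash
cat > h.py <<'E'
import numpy as np,cv2
from plant import ctrl
from scipy.spatial.transform import Rotation as R
def cam(n,obs=None):
    m=ctrl.camera_model(n)
    if n=="wrist":
        o=obs or ctrl.get_obs();T=np.eye(4);T[:3,:3]=R.from_euler('xyz',o['orientation'],degrees=True).as_matrix();T[:3,3]=o['tool_pos']
        T=T@np.array(m['hand_eye'])
    else:
        T=np.eye(4);T[:3,:3]=R.from_euler('xyz',m['orientation'],degrees=True).as_matrix();T[:3,3]=m['origin']
    return m,T
def onz(c,u,v,z):
    m,T=c;d=T[:3,:3]@np.array([(u-m['cx'])/m['fx'],(v-m['cy'])/m['fy'],1]);p=T[:3,3]
    return p+d*(z-p[2])/d[2]
def proj(c,P):
    m,T=c;q=(np.atleast_2d(P)-T[:3,3])@T[:3,:3]
    return np.c_[m['fx']*q[:,0]/q[:,2]+m['cx'],m['fy']*q[:,1]/q[:,2]+m['cy']]
def crop(src,dst,x0,y0,x1,y1,k):
    im=cv2.imread(src)[y0:y1,x0:x1];cv2.imwrite(dst,cv2.resize(im,None,fx=k,fy=k,interpolation=cv2.INTER_CUBIC))
E
python3 - <<'E'
from h import *
crop('pics/scene0.png','pics/c_box.png',300,180,400,250,8)
crop('pics/scene0.png','pics/c_lev.png',120,240,320,390,4)
crop('pics/side0.png','pics/c_box_s.png',220,260,320,340,8)
for c in("scene","side"):
    for n in("control_box","lever_base","hold_pad","key_round_top","key_square_top","key_bar_top","key_stop_top"):
        print(c,n,[(np.round(d['extent']).tolist(),round(d['confidence'],2)) for d in ctrl.find_in(c,n)])
E
```

```text
scene control_box [([317.0, 193.0, 67.0, 52.0], 0.88)]
scene lever_base [([129.0, 243.0, 69.0, 98.0], 0.79), ([240.0, 300.0, 68.0, 84.0], 0.75), ([358.0, 200.0, 6.0, 9.0], 0.55)]
scene hold_pad [([136.0, 250.0, 37.0, 47.0], 0.87), ([251.0, 304.0, 43.0, 42.0], 0.78)]
scene key_round_top [([339.0, 197.0, 7.0, 3.0], 0.39)]
scene key_square_top [([353.0, 212.0, 7.0, 5.0], 0.62)]
scene key_bar_top [([360.0, 198.0, 5.0, 12.0], 0.42), ([351.0, 212.0, 10.0, 8.0], 0.35)]
scene key_stop_top [([320.0, 151.0, 66.0, 36.0], 0.43), ([331.0, 204.0, 11.0, 11.0], 0.39), ([154.0, 356.0, 57.0, 46.0], 0.19), ([251.0, 303.0, 39.0, 46.0], 0.16)]
side control_box [([227.0, 277.0, 81.0, 56.0], 0.9)]
side lever_base [([292.0, 186.0, 55.0, 51.0], 0.87), ([386.0, 192.0, 33.0, 49.0], 0.81), ([214.0, 362.0, 78.0, 45.0], 0.22)]
side hold_pad [([304.0, 190.0, 38.0, 24.0], 0.83)]
side key_round_top [([280.0, 296.0, 7.0, 14.0], 0.43)]
side key_square_top []
side key_bar_top [([254.0, 300.0, 3.0, 10.0], 0.38)]
side key_stop_top [([279.0, 279.0, 16.0, 10.0], 0.7)]
```

View pics/c_box.png

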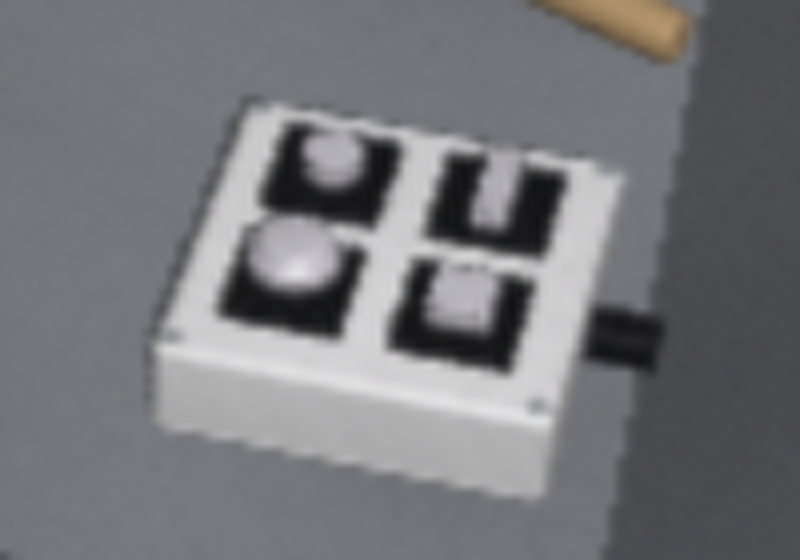

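View pics/c_lev.png

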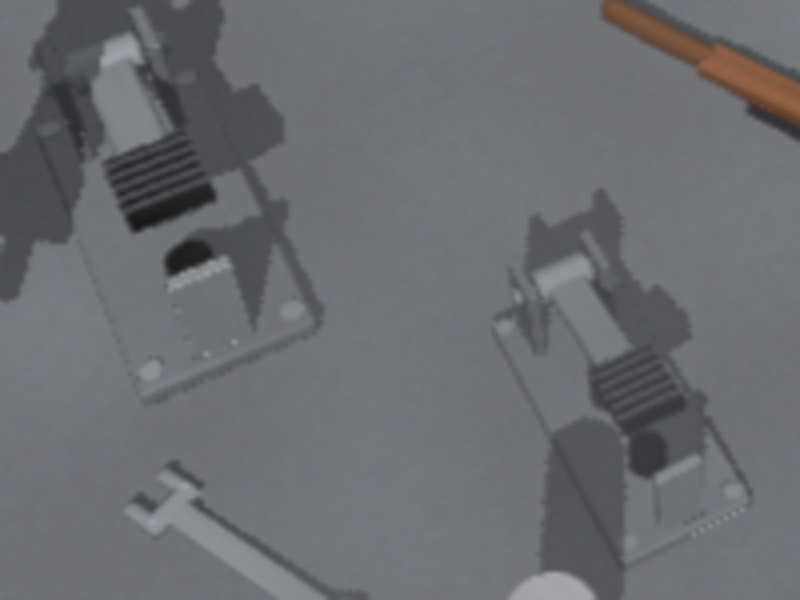

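View pics/c_box_s.png

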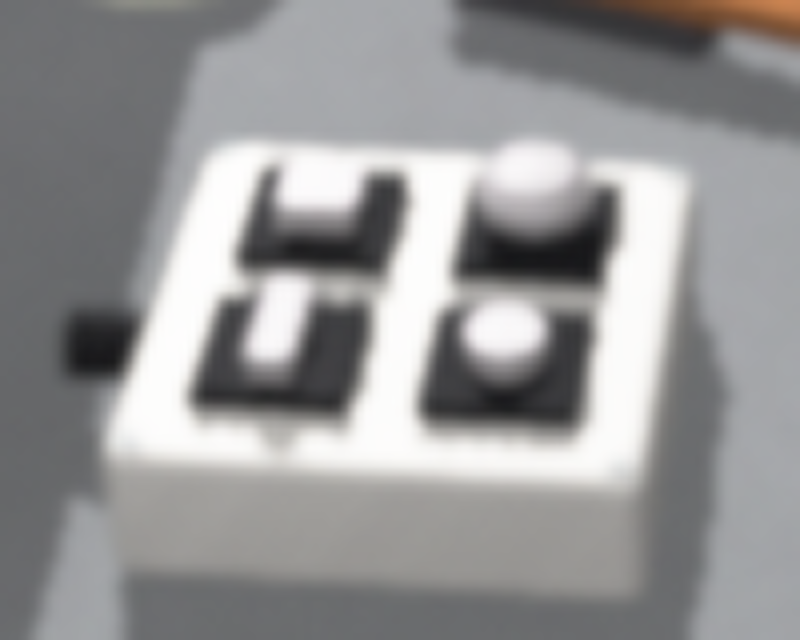

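Box keys in the scene picture: round (341.5,199.5), bar (362,203), stop (336.5,211), square (358,217). Lever candidates: A at (162,292) and B at (274,336). Next I'll measure both levers.

Run:
```python
from h import *
c=cam("scene");s=cam("side")
P=lambda u,v,z,c=c:np.round(onz(c,u,v,z),4)
a=[P(120+x/4,240+y/4,.012) for x,y in((40,130),(145,397),(318,318))]
b=[P(120+x/4,240+y/4,.012) for x,y in((495,322),(625,560),(750,490))]
for q in(a,b):print(q,np.linalg.norm(q[0]-q[1]),np.linalg.norm(q[1]-q[2]))
# gauge post top edge widths
print('posts',P(120+200/4,240+272/4,.07),P(120+678/4,240+472/4,.07))
f=lambda x,y,z:P(300+x/8,180+y/8,z)
print('scene round',f(332,150,.066),'bar',f(498,185,.066),'sq',f(463,285,.066),'stop',f(297,245,.074))
cs=[f(250,105,.048),f(622,172,.048),f(550,418,.048),f(160,345,.048)];print(cs,np.mean(cs,0))
g=lambda x,y,z:P(220+x/8,260+y/8,z,s)
print('side round',g(506,325,.066),'bar',g(278,320,.066),'sq',g(320,185,.066),'stop',g(530,180,.074))
cs=[g(215,145,.048),g(690,170,.048),g(635,490,.048),g(110,455,.048)];print(cs,np.mean(cs,0))
```

```text
[array([ 0.0658, -0.2998,  0.012 ]), array([ 0.2943, -0.4222,  0.012 ]), array([ 0.3466, -0.3173,  0.012 ])] 0.2592180742155145 0.11721476016270306
[array([ 0.4477, -0.2574,  0.012 ]), array([ 0.6198, -0.352 ,  0.012 ]), array([ 0.6579, -0.2727,  0.012 ])] 0.19638627752467838 0.08797783811847162
posts [ 0.295  -0.3562  0.07  ] [ 0.6341 -0.3134  0.07  ]
scene round [0.4492 0.2586 0.066 ] bar [0.516  0.2754 0.066 ] sq [0.5324 0.2153 0.066 ] stop [0.4704 0.193  0.074 ]
[array([0.3962, 0.2846, 0.048 ]), array([0.5464, 0.3292, 0.048 ]), array([0.5879, 0.1846, 0.048 ]), array([0.4409, 0.1398, 0.048 ])] [0.49285 0.23455 0.048  ]
side round [0.445 0.256 0.066] bar [0.5089 0.2787 0.066 ] sq [0.5284 0.2131 0.066 ] stop [0.4637 0.1965 0.074 ]
[array([0.5825, 0.184 , 0.048 ]), array([0.4335, 0.1399, 0.048 ]), array([0.3888, 0.2912, 0.048 ]), array([0.5366, 0.333 , 0.048 ])] [0.48535  0.237025 0.048   ]
```

Run:
```python
from h import *
c=cam("scene")
P=lambda u,v,z,c=c:np.round(onz(c,u,v,z),3)
print('canA top',P(425,167,.15),'base',P(417,201,0),'canB top',P(257,392,.15),'base',P(262,430,0))
T=R.from_euler('xyz',ctrl.get_obs()['orientation'],degrees=True).as_matrix()
p=ctrl.get_obs()['tool_pos']
for t in([.48,-.15,.23],[.447-.04,.257-.01,.2],[.467,.24,.2]):print(t,np.round(1000*T.T@(np.array(t)-p),1))
```

```text
canA top [0.643 0.449 0.15 ] base [0.638 0.457 0.   ] canB top [ 0.651 -0.451  0.15 ] base [ 0.659 -0.464  0.   ]
[0.48, -0.15, 0.23] [ 336.8   -3.4 -372.2]
[0.40700000000000003, 0.247, 0.2] [ 727.6   26.6 -473.2]
[0.467, 0.24, 0.2] [ 695.9   26.6 -524.7]
```

Lever B measures 196 x 88 mm, so it's the 200 x 90 base. Lever A measures 259 x 117 mm, so it's the decoy. The two cameras agree on the box to within about 7 mm, so I'll move over it and refine with the wrist camera.

```bash
python3 -m crank '[[[1,60,-10,-60,0],[1,336,-20,-372,0.148],[1,336,-20,-372,0.148],[1,336,-20,-372,0.148],[1,336,-20,-372,0.148],[1,336,-20,-372,0.148],[1,336,-20,-372,0.148],[1,336,-20,-372,0.148],[1,500,-22,-470,0.148],[1,500,-22,-470,0.148],[1,500,-22,-470,0.148],[1,500,-22,-470,0.148]]]'
python3 - <<'E'
from h import *
o=ctrl.get_obs();T=R.from_euler('xyz',o['orientation'],degrees=True).as_matrix()
print(o['clock'],o['tool_pos'],o['orientation'],np.round(1000*T.T@(np.array([.527,.248,.25])-o['tool_pos'])))
E
```

```text
clock: 2.35
tool_pos: [0.5003, 0.0428, 0.2488]
orientation: [-90.0, -0.0, 106.7]
force: [-0.8, -0.9, 0.3]
opening: 0.0007
2.35 [0.50030833 0.04280631 0.24877997] [-9.00468001e+01 -1.59563433e-02  1.06696120e+02] [189.  -1. -85.]
```

```bash
python3 -m crank '[[[1,189,0,-85,0],[1,189,0,-85,0],[1,189,0,-85,0],[1,189,0,-85,0],[1,189,0,-85,0]]]'
python3 - <<'E'
from h import *
o=ctrl.get_obs();print(o['tool_pos'],o['orientation'])
cv2.imwrite('pics/w1.png',ctrl.snapshot('wrist')[:,:,::-1])
for n in("control_box","key_round_top","key_square_top","key_bar_top","key_stop_top"):
        print(n,[(np.round(d['extent']).tolist(),round(d['confidence'],2)) for d in ctrl.find_in('wrist',n)])
E
```

```text
clock: 2.98
tool_pos: [0.528, 0.2451, 0.248]
orientation: [-89.9, 0.0, 106.5]
force: [-0.3, -0.7, -0.3]
opening: 0.0003
[0.52803067 0.24505127 0.24799907] [-8.99434033e+01  2.91248438e-02  1.06497537e+02]
control_box [([227.0, 83.0, 184.0, 200.0], 0.66), ([23.0, 264.0, 96.0, 43.0], 0.35)]
key_round_top [([345.0, 121.0, 28.0, 31.0], 0.6)]
key_square_top [([265.0, 198.0, 34.0, 30.0], 0.74)]
key_bar_top [([336.0, 209.0, 44.0, 13.0], 0.69)]
key_stop_top [([260.0, 114.0, 43.0, 43.0], 0.83), ([494.0, 357.0, 50.0, 119.0], 0.57)]
```

View pics/w1.png

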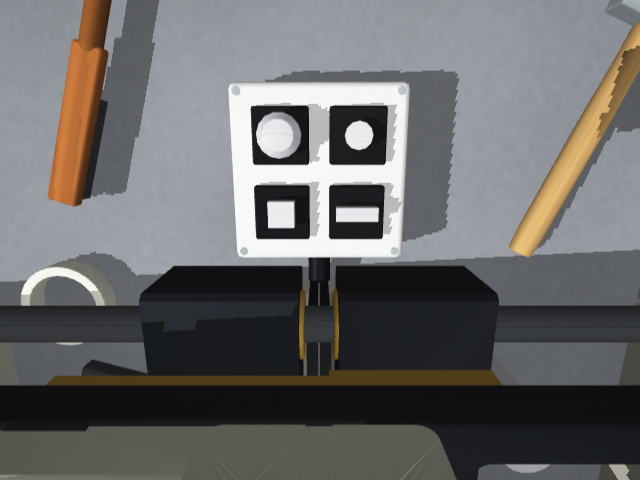

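Wrist view: the box is square to the image, with stop at (278,135), round (359,135), square (281,213) and bar (357,213). This matches the detections and the other two views.

Run:
```python
from h import *
o=ctrl.get_obs();c=cam('wrist',o);T=R.from_euler('xyz',o['orientation'],degrees=True).as_matrix()
K={}
for n,u,v,z in(('round',359,135.5,.066),('square',281.5,213,.066),('bar',357.5,213.5,.066),('stop',278,135,.074)):
    K[n]=onz(c,u,v,z);print(n,K[n].round(4),np.round(1000*T.T@(K[n]-o['tool_pos']),1))
print(np.linalg.norm((K['round']-K['bar'])[:2]),np.linalg.norm((K['square']-K['bar'])[:2]))
```

```text
round [0.4475 0.2557 0.066 ] [ 34.4 182.9  73.9]
square [0.5304 0.2098 0.066 ] [-32.9 183.    7.4]
bar [0.5117 0.2749 0.066 ] [ 34.8 183.    6.9]
stop [0.4665 0.1904 0.074 ] [-33.6 174.9  74.1]
0.06701698093086046 0.06777026065004164
```

```bash
python3 -m crank '[[[1,34.5,80,74,0],[1,34.5,140,74,0],[1,34.5,170,74,0],[1,34.5,172,74,0],[1,34.5,172,74,0]]]'
python3 - <<'E'
from h import *
o=ctrl.get_obs();print(o['tool_pos'],o['force'])
cv2.imwrite('pics/s2.png',ctrl.snapshot('side')[:,:,::-1])
crop('pics/s2.png','pics/s2c.png',200,230,340,340,5)
E
```

```text
clock: 3.9
tool_pos: [0.4484, 0.2571, 0.0778]
orientation: [-90.1, 0.0, 106.5]
force: [-0.2, 0.5, 0.1]
opening: 0.0008
[0.44842206 0.25710105 0.07777451] [-0.20174191  0.50566354  0.14173238]
```

View pics/s2c.png

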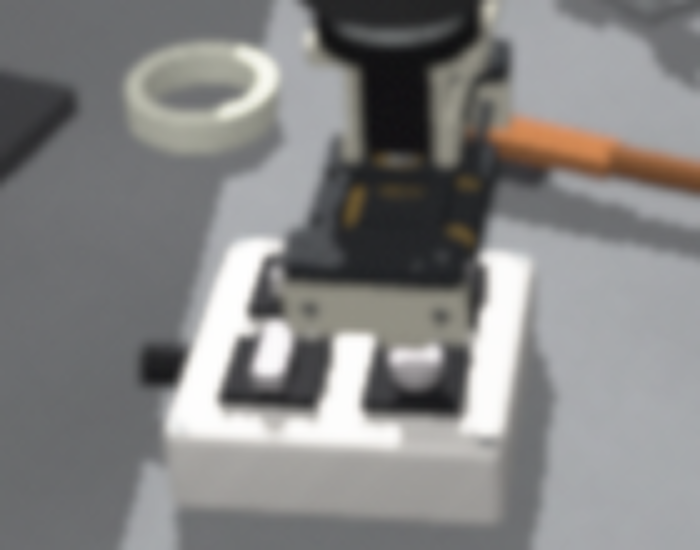

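The gripper is over the round key, with the bar key clear. Next I'll press it gently and watch the force.

```bash
python3 -m crank '[[[1,-1,8,0,0],[1,-1,13,0,0],[1,-1,15,0,0],[1,-1,15,0,0],[1,-1,15,0,0]]]'
```

```text
clock: 4.58
tool_pos: [0.4482, 0.2563, 0.0621]
orientation: [-90.1, -0.0, 106.4]
force: [2.4, -0.6, 3.3]
opening: 0.0003
```

```bash
python3 -m crank '[[[1,0,2.5,0,0],[1,0,2.8,0,0],[1,0,2.8,0,0],[1,0,2.8,0,0]]]'
```

```text
clock: 5.08
tool_pos: [0.4481, 0.2563, 0.0593]
orientation: [-90.1, -0.0, 106.5]
force: [2.3, 0.7, 6.9]
opening: 0.0005
```

The round key is fully down (6.9 N). I'll lift well above the stop dome, then cross to the square key.

```bash
python3 -m crank '[[[1,0,-20,0,0],[1,0,-40,0,0],[1,0,-40,0,0],[1,-67.5,-40,-66.5,0],[1,-67.5,-40,-66.5,0],[1,-67.5,-40,-66.5,0],[1,-67.5,-19,-66.5,0],[1,-67.5,-19,-66.5,0]]]'
python3 - <<'E'
from h import *
o=ctrl.get_obs();T=R.from_euler('xyz',o['orientation'],degrees=True).as_matrix()
print(1000*T.T@(np.array([.5304,.2098,.066])-o['tool_pos']),o['force'])
E
```

```text
clock: 6.08
tool_pos: [0.5282, 0.2088, 0.0755]
orientation: [-89.7, 0.1, 106.4]
force: [1.2, -0.2, 0.9]
opening: 0.0004
[ 0.32523509  9.50559373 -2.40676404] [ 1.21549966 -0.19631936  0.87647124]
```

```bash
python3 -m crank '[[[1,0,6,-2,0],[1,0,11,-2,0],[1,0,14,-2,0],[1,0,14,-2,0],[1,0,14,-2,0]]]'
```

```text
clock: 6.7
tool_pos: [0.5325, 0.2107, 0.0641]
orientation: [-90.0, -0.0, 106.4]
force: [-1.0, 1.4, 2.3]
opening: 0.0002
```

```bash
python3 -m crank '[[[1,0,3,0,0],[1,0,4.8,0,0],[1,0,4.8,0,0],[1,0,4.8,0,0]]]'
```

```text
clock: 7.2
tool_pos: [0.5326, 0.2107, 0.0593]
orientation: [-90.0, -0.0, 106.4]
force: [-2.8, 0.8, 7.1]
opening: 0.0007
```

Square is fully down (7.1 N). The bar key is next.

```bash
python3 -m crank '[[[1,0,-20,0,0],[1,0,-30,0,0],[1,67.5,-30,2,0],[1,67.5,-30,2,0],[1,67.5,-17,2,0],[1,67.5,-12,2,0],[1,67.5,-12,2,0]]]'
```

```text
clock: 8.07
tool_pos: [0.5111, 0.2733, 0.0699]
orientation: [-89.9, 0.1, 106.4]
force: [-0.4, -0.1, 0.4]
opening: 0.0005
```

```bash
python3 -m crank '[[[1,0,5,0,0],[1,0,8,0,0],[1,0,8,0,0],[1,0,8,0,0]]]'
```

```text
clock: 8.57
tool_pos: [0.5116, 0.2745, 0.0633]
orientation: [-90.0, 0.0, 106.4]
force: [0.2, -1.7, 3.7]
opening: 0.0005
```

```bash
python3 -m crank '[[[1,0,3,0,0],[1,0,4,0,0],[1,0,4,0,0],[1,0,4,0,0]]]'
python3 - <<'E'
from h import *
o=ctrl.get_obs();T=R.from_euler('xyz',o['orientation'],degrees=True).as_matrix()
for t in([.56,-.05,.26],[.60,-.23,.27]):print(1000*T.T@(np.array(t)-o['tool_pos']))
E
```

```text
clock: 9.07
tool_pos: [0.5116, 0.2747, 0.0593]
orientation: [-90.0, 0.0, 106.4]
force: [1.2, -2.5, 6.1]
opening: 0.0008
[-325.09190594 -200.7064706    45.39639421]
[-509.05242785 -210.70567285   57.98775368]
```

All three keys are done (6.1 N on the bar, at z = 59.3 mm). Moving to a viewing pose over lever B.

```bash
python3 -m crank '[[[1,0,-50,0,0],[1,0,-100,0,0],[1,-50,-150,5,-0.1],[1,-325,-195,45,-0.5],[1,-325,-195,45,-0.5],[1,-325,-195,45,-0.5],[1,-325,-195,45,-0.5],[1,-510,-195,48,-0.785],[1,-510,-195,48,-0.785],[1,-510,-195,48,-0.785],[1,-510,-195,48,-0.785],[1,-510,-195,48,-0.785]]]'
python3 - <<'E'
from h import *
o=ctrl.get_obs();print(o['tool_pos'],o['orientation'])
cv2.imwrite('pics/w3.png',ctrl.snapshot('wrist')[:,:,::-1])
for n in("lever_base","hold_pad","hold_lever"):
        print(n,[(np.round(d['extent']).tolist(),round(d['confidence'],2)) for d in ctrl.find_in('wrist',n)])
c=cam('wrist',o);print(proj(c,[[.588,-.284,.087]]))
E
```

```text
clock: 10.58
tool_pos: [0.6095, -0.2307, 0.2522]
orientation: [-90.0, -0.1, 151.2]
force: [-0.5, 0.7, -0.6]
opening: 0.0005
[ 0.60953131 -0.23073767  0.25215806] [-8.99781533e+01 -1.22602754e-01  1.51192895e+02]
lever_base [([244.0, 101.0, 226.0, 98.0], 0.56)]
hold_pad [([242.0, 99.0, 228.0, 100.0], 0.75), ([279.0, 127.0, 179.0, 52.0], 0.64)]
hold_lever [([281.0, 123.0, 177.0, 57.0], 0.57)]
[[309.89118713 156.5599362 ]]
```

View pics/w3.png

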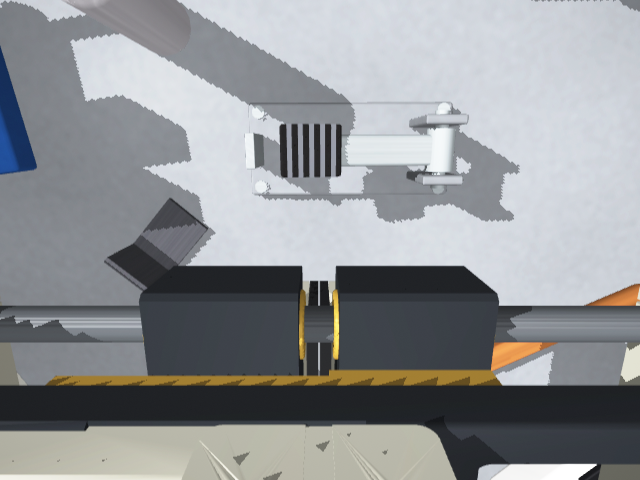

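Wrist view: the lever is square to the image. The ribbed pad spans (280–342, 124–178), the gauge post is at (252,151) and the hinge at (441,150).

Run:
```python
from h import *
o=ctrl.get_obs();c=cam('wrist',o);T=R.from_euler('xyz',o['orientation'],degrees=True).as_matrix()
f=lambda u,v,z:np.round(1000*T.T@(onz(c,u,v,z)-o['tool_pos']),1)
print('pad',f(311,151,.087),onz(c,311,151,.087),'edges',f(280,124,.087),f(342,178,.087))
print('post',f(250,151,.07),'hinge',f(441,150,.07))
print('base',[f(*q,.012) for q in((249,104),(253,195),(450,103))])
```

```text
pad [ -6.3 166.6  61.4] [ 0.58549998 -0.28397692  0.087     ] edges [-31.  166.5  82.4] [ 19.4 166.6  39.6]
post [-58.9 183.5  61.1] hinge [105.1 183.6  62. ]
base [array([-67.9, 241.5, 104.9]), array([-67.7, 241.5,  16.1]), array([128.2, 241.6, 105.9])]
```

The pad measures 50 x 43 mm, the base 196 x 89 mm and hinge-to-post 164 mm, all of which fit. Next I'll come down to just above the pad, then press to z = 70 mm.

```bash
python3 -m crank '[[[1,-8,50,61,0],[1,-8,110,61,0],[1,-8,145,61,0],[1,-8,150,61,0],[1,-8,150,61,0]]]'
python3 - <<'E'
from h import *
cv2.imwrite('pics/sc4.png',ctrl.snapshot('scene')[:,:,::-1])
crop('pics/sc4.png','pics/sc4c.png',200,250,350,400,4)
E
```

```text
clock: 11.4
tool_pos: [0.5886, -0.2849, 0.1055]
orientation: [-90.0, 0.1, 151.5]
force: [0.6, -0.5, 0.3]
opening: 0.0005
```

View pics/sc4c.png

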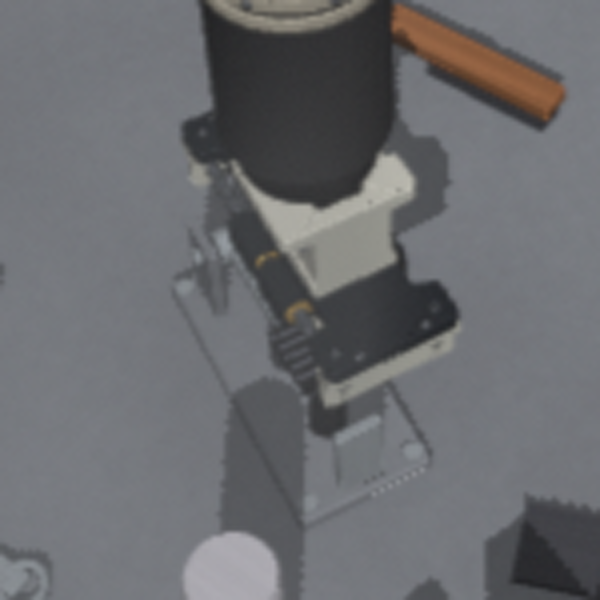

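The gripper is over the pad, with the can, bracket and post all clear. Pressing now.

```bash
python3 -m crank '[[[1,0,8,0,0],[1,0,16,0,0],[1,0,22,0,0],[1,0,27,0,0],[1,0,27,0,0],[1,0,27,0,0]]]'
```

```text
clock: 12.2
tool_pos: [0.5891, -0.2861, 0.0781]
orientation: [-90.0, 0.2, 151.4]
force: [3.2, -0.8, 5.1]
opening: 0.0002
```

```bash
python3 -m crank '[[[1,0,3,0,0],[1,0,6,0,0],[1,0,8,0,0],[1,0,8,0,0],[1,0,8,0,0],[1,0,8,0,0]]]'
python3 - <<'E'
from h import *
for n in('scene','side','wrist'):
  cv2.imwrite(f'pics/{n}5.png',ctrl.snapshot(n)[:,:,::-1])
a=cv2.imread('pics/scene5.png')[280:390,230:320];b=cv2.imread('pics/side5.png')[160:250,270:380]
cv2.imwrite('pics/fin.png',np.hstack([cv2.resize(a,(400,489),interpolation=2),cv2.resize(b,(400,489),interpolation=2)]))
print(ctrl.get_obs()['tool_pos'],ctrl.get_obs()['force'])
E
```

```text
clock: 12.95
tool_pos: [0.5899, -0.2865, 0.0707]
orientation: [-90.0, 0.3, 151.5]
force: [3.6, -2.3, 6.3]
opening: 0.0003
[ 0.58985345 -0.286465    0.07074356] [ 3.68240326 -2.37216923  7.21373155]
```

View pics/fin.png

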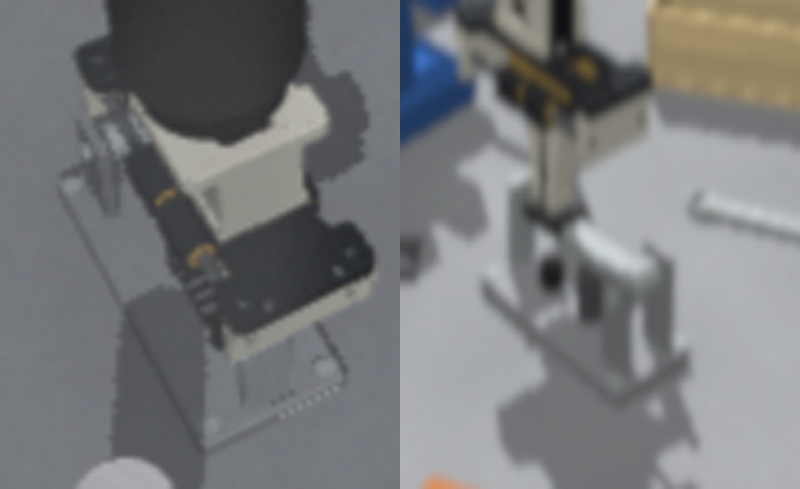

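View pics/wrist5.png

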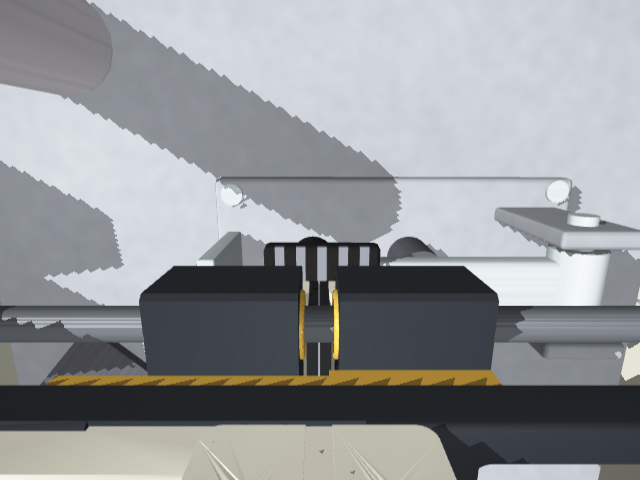

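View pics/scene5.png

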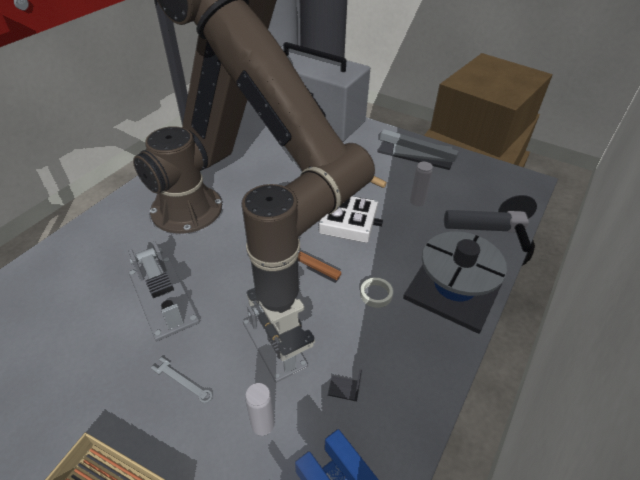

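TCP is at 70.7 mm with about 7 N, the expected half-way force. The wrist view shows the fingers centred on a level pad, and the other things are where they started. I'll hold a little longer and then hand in.

```bash
python3 -m crank '[[[1,0,0.5,0,0],[1,0,0.5,0,0],[1,0,0.5,0,0],[1,0,0.5,0,0],[1,0,0.5,0,0]]]'; python3 -c "
from plant import ctrl
print(ctrl.close_job());print(ctrl.get_obs()['tool_pos'],ctrl.get_obs()['force'])"
```

```text
clock: 13.72
tool_pos: [0.5899, -0.2865, 0.0703]
orientation: [-90.0, 0.3, 151.5]
force: [3.8, -2.2, 7.8]
opening: 0.0004
the job is handed in; nothing more can be done
None
the job is handed in; nothing more can be done
```

I pressed round, square and bar in that order, then left the closed fingers holding the dead-man lever half-way. The job was handed in at 13.7 s of the 45 s allowed, and no verdict is reported.

- **Keys:** the fingertips got down to 59.3 mm on each key, which is fully down, at 6.9, 7.1 and 6.1 N. I lifted clear after each one and passed above the stop key's dome without touching it.
- **Lever:** I used the 200 x 90 mm base, which measured 196 x 89 mm. The larger one (about 259 x 117 mm) was the look-alike. At the last reading the fingertips were at 70.3 mm (target 70 mm) with 7.8 N upward, against about 7 N expected half-way. They were never below 70 mm, so the lever stayed clear of its bottom stop.
- **Bystanders:** by eye, the last scene picture showed nothing moved. The arm hid part of the hammer and brush in that view.
- **Disagreements:** the scene and side cameras differed by about 7 mm on the box, so I used the wrist camera, which fitted the given sizes to 1–4 mm. About 4 N of sideways force remained on the pad at the end. I could not read the key or lever joints directly, so their travel is inferred from height and force.

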